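# Clear the topping station and hold its lid half open

## Robot

A 6-joint arm with a two-finger parallel gripper is mounted at the origin on the work surface. World frame = base frame: x ahead of the robot, y to its left, z up, the work surface at z = 0. Lengths are in m, angles in rad, forces in N, time in s.
With the tool pointing down it reaches from about 0.275 to 0.825 m from the base axis. Payload 5.2 kg.
Tool frame: the origin (TCP) lies midway between the tips of the shut fingers; the grasp point (between the pads) lies behind it (ctrl.grasp_offset is the x of the grasp point in the tool frame, in m); x points along the fingers, y is the direction in which the jaws open and shut, and the axes are right-handed (so a half turn about x gives the same grasp; the last joint's range is limited). The gripper opens to 93 mm and grips with 3 to 60 N. Pads are 15 mm wide; open, the fingers measure 128 mm over their backs; the gripper's body (75 mm by 188 mm) begins 65 mm behind the grasp point.
Start: joints at [-1.368, 0.259, 1.535, -0, 1.348, -0.203], TCP at [0.217, -0.505, 0.219] pointing down, gripper open.
Joint ranges: [-3.14, 3.14], [-0.91, 2.08], [0.19, 2.58], [-1.22, 4.36], [0.22, 2.71], [-3.12, 3.12]. Speed limits (rad/s): [2.57, 2.57, 3.14, 3.14, 3.14, 3.14].

## Interface

Orientations are given as [roll, pitch, yaw] about the fixed x, y, z axes, in that order (R = Rz(yaw) Ry(pitch) Rx(roll)).
In Python, from bench import ctrl gives the robot as it stands.
- The arm moves only by the shell command python3 -m creep 'ROWS' [OPENING]. ROWS is JSON, a list that holds one entry, the list of rows, each a list of 6 numbers: the shift along the tool's x, y, z in cm, then the turn, a rotation vector about the tool's x, y, z in degrees. A call has exactly 5 rows; each row shifts and turns the commanded pose from where the row before left it, along the tool's axes as they then stand; what a row does not reach is not made up. A row lasts 1/12 s, in which the tool goes at most 41.7 mm and 7.16 degrees, less where a joint would pass 70% of its speed; a pose out of reach is approached as far as the arm can. A call with a gripper value outside its range is refused whole. OPENING is the closure in counts, from 0 (fully open) to 255 (shut), set as the call begins (- or left out, the last holds). The fingers move at their own pace and stop on an object; the grip force is fixed at half the most. Time passes only in rows, so rows that do not move let the fingers close, or fill a call up. It gives the time, the measured TCP pose, the force and the opening at its end, in the units of the state.
- ctrl.read_state(): the state, without advancing time (a new reading comes with each control period).
- ctrl.camera(name): name is "scene" or "top" or "wrist"; returns a dict with "color" (400x640x3 uint8, red, green, blue), "range_z" (400x640 float32, m along the optical axis (not along the pixel's ray), 0 where there is no reading), "vfov" (degrees; the focal length in pixels is half the picture's height over the tangent of half this angle, whatever the lens; pixels are square), "cx", "cy" (the principal point, pixels), "k1" (the pictures are not rectified: a ray, as slopes to the right and down, at radius r is drawn at 1 + k1 r^2 times it, then the intrinsics apply), "position" and "orientation" of the camera in the world. Camera axes: x right, y down, z forward; pixel columns grow to the right and rows downward; lengths in m; the calibration is good to about 2 mm. A picture is of the moment at which its call begins.
- ctrl.finish_job(): hands the job in, once; it reports no verdict.
Trained networks look in a picture, given as the dict that the camera call returned (one of the last four; its "shot" number tells which), for a name from the list of things; names that differ only in an ending like _2 or _b are one class to them, and where a whole thing is asked for, a point or a joint stands for the part that bears it (a point fixed in the world has none). Each returns a list of dicts, best first, with "p" (0 to 1); they miss things now and then, are a little off and sometimes report something else, mostly with a low value. They report only what shows in the picture. A call takes as long as a camera call. They do not tell look-alikes from the thing itself.
- ctrl.boxes_of(picture, name): "point" ([x, y, z] in m, in world coordinates, good to about 4 mm: the middle of the surface that is visible of it).
The state is a dict: "time_s": time; "qpos": joint angles; "qd": joint speeds; "effort": joint torques, N m; "ee_pos": TCP position; "tool_rot": TCP orientation; "contact_force": force on the tool from outside, world axes, zero at the start; "moment": the same for the moment, N m; "finger_gap": finger opening in m.
Only numpy, scipy, OpenCV 4.12 (cv2) and the standard library are available. Lean on these libraries where they do the work, as an engineer would, in place of code of your own. Each camera call takes 0.05 s, during which the arm holds its last target.

## Task

Someone has left two wooden table tokens on the lid of the cold topping station. First put both tokens back into the wooden token tray, then take the lid's handle and draw the self-closing lid sideways until its leading edge is level with the dark mark across the housing, no farther, so that one pan is open to me and the other stays covered. The lid springs shut if let go, so finish while still holding it by the handle at the mark; leave everything else on the counter where it is.

Things in the scene. Friction and masses are not known exactly. Their poses are not given: they have to be found in the camera images.
- token_a_mid (a point): a plain round wooden table token, 60 mm across and 7 mm thick, about 16 g, lying flat on the station's lid (whose top is 120 mm above the counter); this point is its centre, half-way through its thickness
- token_b_mid (a point): the other plain round wooden table token, 60 mm across and 7 mm thick, about 16 g, lying flat on the station's lid (whose top is 120 mm above the counter); this point is its centre, half-way through its thickness
- token_a: the first token; origin at the centre of its underside
- token_b: the other token; origin at the centre of its underside
- tray_in (a point): centre of the inner floor of the open wooden token tray (fixed), 6 mm above the counter; the tray measures 170 mm along its x axis, 150 mm along its y axis, 25 mm tall, walls 6 mm thick; it stands to the left or to the right of the station
- handle (a point): the middle of the lid's handle, on its axis: a round black bar of 14 mm diameter and 130 mm long, held by two posts of 12 mm diameter 52 mm either side of the middle (92 mm free between them), 30 mm behind the lid's leading edge and 38 mm above the lid's top face (158 mm above the counter): grip it here from above, fingers closing along its y axis; x along the bar, y against the opening direction, z up; moves with the lid
- lid_edge (a point): the middle of the lid's leading edge, at the lid's top face; the lid is a white plate 216 mm along its x axis, 250 mm along its y axis, 8 mm thick, top 120 mm above the counter; it opens along its own -y direction. Moves with the lid
- mark (a point): the half-open mark on the fixed station, at its middle: a dark line etched across the top of the chiller housing, with a small dark upright tab at both ends (8 mm tall over the lid's top). The lid's leading edge passes over the line; given at the lid's top height. x along the line, y against the opening direction. The station is a steel box 220 mm (x) by 500 mm (y), 110 mm tall, with two pans under the closed lid on its +y half and the housing on its -y half
- lid (a joint): how far the lid is open, m: 0 closed (its start), 0.115 at the mark, 0.22 fully open. It slides in a straight line along the station's -y direction. A return spring pulls it shut with about 6 N when closed and 11 N at the mark; sliding friction is about 1 N; lid and handle weigh about 0.6 kg
- jar: a pickle jar of green glass with a steel cap, 84 mm across and 120 mm tall, standing at one side of the station (the token tray stands at the other); origin at the centre of its underside
- mug: a white ceramic mug, 80 mm across, 95 mm tall, on the robot's side of the station; origin at the centre of its underside
- jar_lid: a spare steel jar lid, a disc 72 mm across and 12 mm thick, lying on the counter to the right, nearer the robot than the station (not a token); origin at the centre of its underside
- salt: a steel salt shaker, 42 mm across, 79 mm tall, beyond the station; origin at the centre of its underside
- mill: a dark wooden pepper mill, 54 mm across, 154 mm tall, beyond the station; origin at the centre of its underside
- sauce: a sauce bottle, 58 mm across, 170 mm tall, beyond the station; origin at the centre of its underside
- spatula: a spatula 240 mm long lying flat on the counter on the robot's side of the station; origin on its underside
Things that resemble listed ones, but are neither listed nor needed, are in the scene too. Leave any red look-alike of the token_a alone.

How it is judged:
On the way, in this order (a step that is already met when the one before it is completed fails the run):
1. both tokens lie in the token tray, let go, the lid still shut (x of token_a_mid in the frame of tray_in between -0.062 and 0.062 m and y of token_a_mid in the frame of tray_in between -0.052 and 0.052 m and z of each of token_a_mid, token_b_mid in the frame of tray_in below 0.022 m and x of token_b_mid in the frame of tray_in between -0.062 and 0.062 m and y of token_b_mid in the frame of tray_in between -0.052 and 0.052 m and contact force between the fingers and token_a below 0.2 N and contact force between the fingers and token_b below 0.2 N and linear speed of each of token_a, token_b below 0.03 m/s and value of joint lid below 0.03 m), for 0.2 s.
2. the lid is drawn open to the mark by its handle and held (value of joint lid between 0.103 and 0.127 m and contact force between the fingers and lid_c1 above 3 N), for 0.5 s.
At the end, for the whole second after the job is handed in: Both tokens lie at rest in the tray (centres within 62 x 52 mm of its middle, under 22 mm above its floor), untouched; the lid's leading edge is within 12 mm of the mark, still (under 20 mm/s), the fingers pushing on the handle with over 3 N (all of step 2 and x of token_a_mid in the frame of tray_in between -0.062 and 0.062 m and y of token_a_mid in the frame of tray_in between -0.052 and 0.052 m and z of each of token_a_mid, token_b_mid in the frame of tray_in below 0.022 m and x of token_b_mid in the frame of tray_in between -0.062 and 0.062 m and y of token_b_mid in the frame of tray_in between -0.052 and 0.052 m and contact force between the fingers and token_a below 0.2 N and contact force between the fingers and token_b below 0.2 N and linear speed of each of token_a, token_b below 0.03 m/s and velocity of joint lid between -0.02 and 0.02 m/s); the arm keeps its last pose, push and grip.
It fails at once if the lid is opened more than 30 mm while a token is not in the tray (value of joint lid above 0.03 m and not (x of token_a_mid in the frame of tray_in between -0.062 and 0.062 m and y of token_a_mid in the frame of tray_in between -0.052 and 0.052 m and z of each of token_a_mid, token_b_mid in the frame of tray_in below 0.022 m and x of token_b_mid in the frame of tray_in between -0.062 and 0.062 m and y of token_b_mid in the frame of tray_in between -0.052 and 0.052 m)).
It fails at once if the lid is pulled well past the mark, uncovering the second pan (more than 0.15 m open) (value of joint lid above 0.15 m).
It fails at once if something else on the counter is moved by more than 40 mm (distance of any of jar, mug, jar_lid, salt, mill, sauce, spatula from where it was at the start of the episode above 0.04 m).
It also fails if it takes over 72 s, if anything falls off the work surface, if the arm or the gripper's body presses on something with over 40 N, if the wrist force passes 120 N, or if a joint passes its speed limit or range.

## Working session

There is one attempt and no reset: what is moved stays moved. The work goes in short steps, Python scripts to look and compute and a shell command to move; the robot and the scene stay as the last step left them, time stands still between calls to the robot, and variables do not carry over. Pictures are saved under pics/ and viewed, and the job is handed in when it is done.

```bash
ls; mkdir -p pics; cat > h.py <<'E'
import numpy as np, cv2
from bench import ctrl
from scipy.spatial.transform import Rotation as R
def rotm(o):
    o=np.array(o,float)
    if o.shape==(3,3): return o
    if o.shape==(4,): raise Exception('quat')
    return R.from_euler('xyz',o).as_matrix()
def K(p):
    f=p['color'].shape[0]/2/np.tan(np.radians(p['vfov'])/2)
    return f
def pix2w(p,u,v,z=None):
    """world point from pixel by depth, or on plane z"""
    f=K(p); xd=np.array([(u-p['cx'])/f,(v-p['cy'])/f]); x=xd.copy()
    for _ in range(20): x=xd/(1+p['k1']*(x@x))
    d=np.array([x[0],x[1],1.0]); M=rotm(p['orientation']); c=np.array(p['position'])
    if z is None: return c+M@(d*p['range_z'][int(round(v)),int(round(u))])
    w=M@d; return c+w*(z-c[2])/w[2]
def w2pix(p,P):
    f=K(p); M=rotm(p['orientation']); q=M.T@(np.array(P)-p['position']); s=q[:2]/q[2]
    s=s*(1+p['k1']*(s@s)); return s*f+[p['cx'],p['cy']]
def save(p,n): cv2.imwrite('pics/'+n,p['color'][:,:,::-1])
E
python3 - <<'E'
from h import *
for n in ['scene','top','wrist']:
    p=ctrl.camera(n); save(p,n+'0.png')
    print(n,{k:v for k,v in p.items() if k not in('color','range_z')})
    for t in ['token_a','tray_in','handle','lid_edge','mark','jar','mug','jar_lid','token_a_mid']:
        try: print(t,[(np.round(b['point'],3).tolist(),round(b['p'],2)) for b in ctrl.boxes_of(p,t)])
        except Exception as e: print(t,e)
print(ctrl.read_state(),ctrl.grasp_offset)
E
```

```text
pics
scene {'vfov': 42.4839284717703, 'cx': 311.5723715776538, 'cy': 196.5198913718664, 'k1': 0.01301122284130165, 'position': array([1.39945934, 0.54016216, 1.09845172]), 'orientation': array([-2.3392397 , -0.01699314,  2.15060715]), 'shot': 1}
token_a [([0.531, 0.299, 0.006], 0.74), ([0.53, 0.169, 0.128], 0.6), ([0.535, 0.07, 0.127], 0.53), ([0.326, -0.231, 0.068], 0.15)]
tray_in [([0.531, -0.432, 0.007], 0.71)]
handle [([0.562, 0.106, 0.121], 0.61), ([0.53, -0.434, 0.008], 0.49)]
lid_edge [([0.564, 0.1, 0.121], 0.57)]
mark [([0.604, 0.004, 0.112], 0.58)]
jar [([0.514, 0.442, 0.088], 0.86), ([0.53, 0.168, 0.127], 0.64)]
mug [([0.325, -0.234, 0.065], 0.78)]
jar_lid [([0.305, -0.451, 0.01], 0.69), ([0.529, -0.43, 0.008], 0.41), ([0.783, -0.126, 0.087], 0.18)]
token_a_mid [([0.536, 0.301, 0.008], 0.74), ([0.532, 0.065, 0.13], 0.53)]
top {'vfov': 50.63796921519571, 'cx': 319.4899368415353, 'cy': 196.96286549767646, 'k1': -0.09217545860160732, 'position': array([ 0.35615197, -0.02862236,  1.58398425]), 'orientation': array([-3.01602467,  0.0105337 , -1.57743327]), 'shot': 2}
token_a [([
[... 906 characters left out ...]
4], 0.82)]
token_a_mid []
{'time_s': 1.5, 'qpos': array([-1.36777743e+00,  2.58597058e-01,  1.53500062e+00, -2.33971684e-05,
        1.34796733e+00, -2.02785161e-01]), 'qd': array([ 2.18990846e-05, -1.01788579e-03,  2.66204316e-04, -1.48420225e-03,
        6.94635070e-04,  1.59307667e-03]), 'effort': array([-1.88996596e-04, -4.37195671e+01, -2.84308434e+01,  7.18570990e-02,
        3.13950854e-02, -1.66388349e-05]), 'ee_pos': array([ 0.21714085, -0.50533704,  0.21865408]), 'tool_rot': array([ 0.67799688,  1.57076048, -2.05778655]), 'contact_force': array([-0.0257095 ,  0.48739818, -0.32055185]), 'moment': array([0.05574175, 0.02070404, 0.00200362]), 'finger_gap': 0.09297652820395273} -0.0188
```

View pics/top0.png

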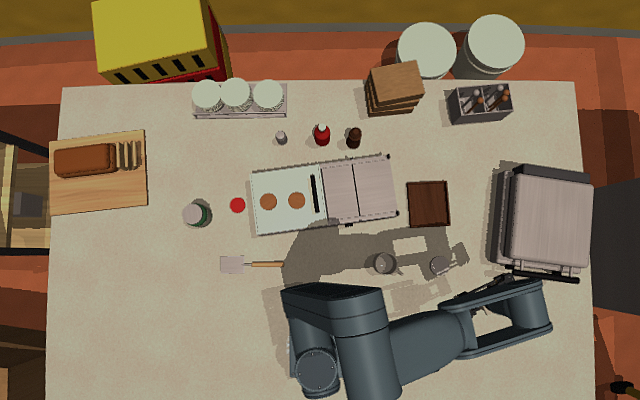

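View pics/scene0.png

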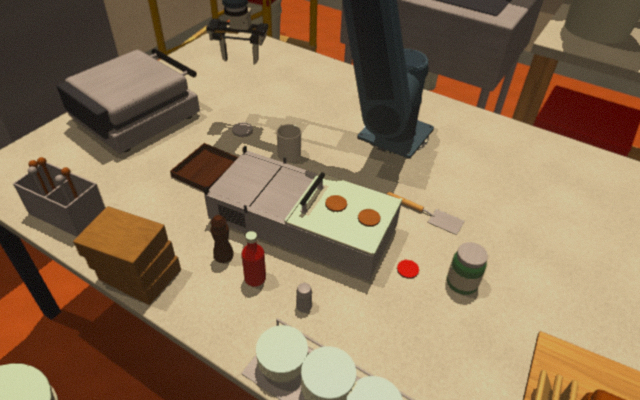

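Top view: the wooden tokens are at (268,201) and (296,200) on the lid, and the handle bar is at (314,194). The mark line is at (358,188) with its tabs, and the tray is at (428,203). Candidates for a token:
- brown discs at (268,201) and (296,200)
- red disc on the counter at (237,205), the look-alike
- jar lid at (440,265)
- jar cap at (196,213)

I choose the two brown discs on the lid. Next I'll check with a close crop and measure.

```bash
python3 - <<'E'
from h import *
P={n:ctrl.camera(n) for n in('top','scene')}
t=P['top']; s=P['scene']
cv2.imwrite('pics/crop_top.png',cv2.resize(t['color'][140:245,180:460,::-1],None,fx=2.8,fy=2.8,interpolation=cv2.INTER_CUBIC))
cv2.imwrite('pics/crop_scene.png',cv2.resize(s['color'][120:300,160:480,::-1],None,fx=2.5,fy=2.5,interpolation=cv2.INTER_CUBIC))
import pickle; pickle.dump(P,open('P0.pkl','wb'))
for n,p in P.items():
    hsv=cv2.cvtColor(p['color'],cv2.COLOR_RGB2HSV)
    m=cv2.inRange(hsv,(5,110,90),(20,255,255))
    k,l,st,c=cv2.connectedComponentsWithStats(m)
    for i in range(1,k):
        if st[i,4]>80 :
            w=pix2w(p,*c[i],z=0.127)
            if .4<w[0]<.65 and -.1<w[1]<.3: print(n,c[i],st[i,4],'plane',w,'depth',pix2w(p,*c[i]))
E
```

```text
top [296.27027027 200.03603604] 222 plane [0.53006051 0.06624045 0.127     ] depth [0.52983162 0.06611559 0.12891765]
top [267.89497717 201.31050228] 219 plane [0.52636362 0.16510283 0.127     ] depth [0.5261986  0.16491501 0.12841255]
scene [407.00561798 201.71348315] 178 plane [0.42148011 0.22745749 0.127     ] depth [0.30796229 0.19116065 0.01423986]
scene [335.73913043 202.61956522] 276 plane [0.53276429 0.06993548 0.127     ] depth [0.53248059 0.06978155 0.12668201]
scene [368.71381579 216.97039474] 304 plane [0.5298605 0.1691149 0.127    ] depth [0.53109259 0.16964062 0.1283764 ]
```

View pics/crop_top.png

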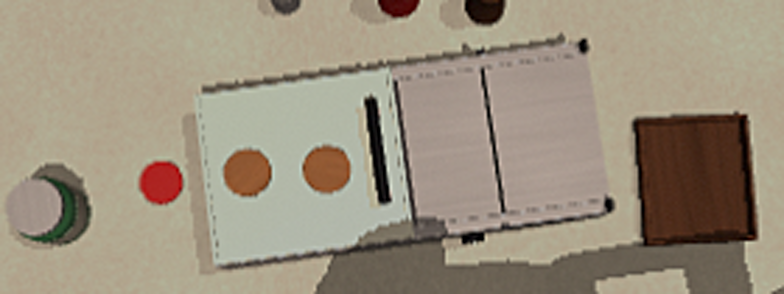

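View pics/crop_scene.png

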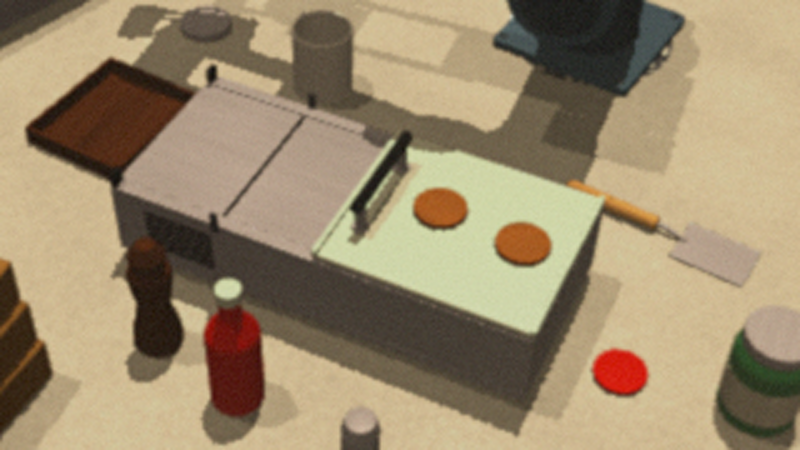

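```bash
cat >> h.py <<'E'
def cloud(p):
    h,w=p['range_z'].shape; f=K(p)
    u,v=np.meshgrid(np.arange(w),np.arange(h))
    xy=cv2.undistortPoints(np.stack([u,v],-1).reshape(-1,1,2).astype(float),np.array([[f,0,p['cx']],[0,f,p['cy']],[0,0,1]]),np.array([p['k1'],0,0,0])) .reshape(-1,2)
    d=np.c_[xy,np.ones(len(xy))]*p['range_z'].reshape(-1,1)
    return (d@rotm(p['orientation']).T+p['position']).reshape(h,w,3)
E
python3 - <<'E'
from h import *
import pickle; P=pickle.load(open('P0.pkl','rb'))
for n,p in P.items():
    C=cloud(p); col=p['color'].astype(int); x,y,z=C[...,0],C[...,1],C[...,2]
    dark=col.sum(2)<130
    hm=dark&(x>.43)&(x<.68)&(y>-.05)&(y<.06)&(z>.135)&(z<.18)
    pts=C[hm]; print(n,'handle',len(pts),pts.mean(0),pts.min(0),pts.max(0)); print(' rect',cv2.minAreaRect(pts[:,:2].astype(np.float32)))
    lm=(z>.113)&(z<.135)&(col[...,1]>col[...,0]-2)&(col.sum(2)>330)&(x>.35)&(x<.7)&(y>-.1)&(y<.3)
    k,l,st,c=cv2.connectedComponentsWithStats(lm.astype(np.uint8)); i=1+np.argmax(st[1:,4]); pts=C[l==i]
    print(' lid',len(pts),np.median(pts[:,2]),cv2.minAreaRect(pts[:,:2].astype(np.float32)))
    tm=(col[...,0]>1.5*col[...,2])&(col.sum(2)<260)&(x>.4)&(x<.65)&(y>-.55)&(y<-.3)&(z<.05)
    pts=C[tm];print(' tray',len(pts),cv2.minAreaRect(pts[:,:2].astype(np.float32)), np.percentile(pts[:,2],[2,20,50,80,98]))
    mm=dark&(x>.43)&(x<.68)&(y>-.14)&(y<-.05)&(z>.1)&(z<.118)
    pts=C[mm];print(' mark',len(pts),pts.mean(0) if len(pts) else 0,cv2.fitLine(pts[:,:2].astype(np.float32),2,0,.01,.01).ravel())
    sm=(z>.09)&(z<.135)&(x>.35)&(x<.72)&(y>-.36)&(y<.3)
    k,l,st,c=cv2.connectedComponentsWithStats(sm.astype(np.uint8)); i=1+np.argmax(st[1:,4]); pts=C[l==i]
    print(' station',len(pts),cv2.minAreaRect(pts[:,:2].astype(np.float32)), np.round(cv2.boxPoints(cv2.minAreaRect(pts[:,:2].astype(np.float32))),3).tolist())
s=ctrl.read_state(); print(np.round(rotm(s['tool_rot']),3))
E
```

```text
top handle 139 [0.54753487 0.00238521 0.16376671] [ 0.48794693 -0.00961129  0.15349201] [0.61143708 0.01384297 0.17107336]
 rect ((0.5492897033691406, 0.002735912799835205), (0.12485384196043015, 0.012512071058154106), 7.733283042907715)
 lid 3382 0.12036671534708265 ((0.5360702872276306, 0.09641626477241516), (0.21652384102344513, 0.25039440393447876), 7.7095947265625)
 tray 1831 ((0.5279437899589539, -0.4198983311653137), (0.17428037524223328, 0.1500742882490158), 2.1897084712982178) [-0.00038164  0.00423325  0.00775742  0.01352432  0.02903707]
 mark 19 [ 0.61668882 -0.13477464  0.1081542 ] [ 0.9922837   0.123988    0.6166888  -0.13477464]
 station 8559 ((0.5524336099624634, -0.02745261788368225), (0.22550159692764282, 0.5017566680908203), 7.6314377784729) [[0.40700000524520874, 0.20600000023841858], [0.4740000069141388, -0.29100000858306885], [0.6980000138282776, -0.26100000739097595], [0.6309999823570251, 0.23600000143051147]]
scene handle 127 [0.55284483 0.00764182 0.16252466] [ 0.48478583 -0.0047295   0.15514975] [0.61410183 0.01933643 0.16690237]
 rect ((0.5493936538696289, 0.
[... 165 characters left out ...]
9080986976624, 0.25090301036834717), 7.506024360656738)
 tray 1793 ((0.5138503909111023, -0.41613882780075073), (0.20322082936763763, 0.15566587448120117), 2.6576199531555176) [-0.00041566  0.00377371  0.00678982  0.01663266  0.02724204]
 mark 6 [ 0.67870822 -0.12416271  0.10999629] [ 0.24799225  0.96876204  0.67870826 -0.12416271]
 station 11003 ((0.5520901679992676, -0.0260888934135437), (0.23254665732383728, 0.502190113067627), 7.359411239624023) [[0.4050000011920929, 0.20800000429153442], [0.4690000116825104, -0.28999999165534973], [0.699999988079071, -0.25999999046325684], [0.6349999904632568, 0.23800000548362732]]
[[-0.     0.395 -0.919]
 [-0.    -0.919 -0.395]
 [-1.    -0.     0.   ]]
```

```bash
python3 -m creep '[[[-0.4,0,0,-7,0,0],[-0.4,0,0,-7,0,0],[-0.4,0,0,-7,0,0],[-0.4,0,0,-7,0,0],[-0.4,0,0,-7,0,0]]]' 0; python3 -m creep '[[[-0.4,0,0,-7,0,0],[-0.4,0,0,-7,0,0],[-0.4,0,0,-7,0,0],[-0.4,0,0,-7,0,0],[-0.4,0,0,-7,0,0]]]'; python3 -m creep '[[[0,0,0,-4.3,0,0],[0,0,0,0,0,0],[0,0,0,0,0,0],[0,0,0,0,0,0],[0,0,0,0,0,0]]]'
cat >> h.py <<'E'
def delta(target,yaw=None):
    s=ctrl.read_state(); M=rotm(s['tool_rot']); d=M.T@(np.array(target)-s['ee_pos'])*100
    y=np.degrees(np.arctan2(M[1,1],M[0,1])); 
    print('t',round(s['time_s'],2),'pos',np.round(s['ee_pos'],4),'tool shift cm',np.round(d,2),'jaw yaw',round(y,2),'tilt',np.round(M[:,0],3),'turnx', None if yaw is None else round(y-yaw,2),'gap',round(s['finger_gap'],4),'F',np.round(s['contact_force'],1))
E
python3 - <<'E'
from h import *
delta([.531,.068,.25],7.6)
E
```

```text
time_s: 2.02
ee_pos: [0.2172, -0.5053, 0.2389]
tool_rot: [2.362, 1.571, 0.243]
contact_force: [0.6, -0.2, 0.4]
finger_gap: 0.093
time_s: 2.43
ee_pos: [0.2171, -0.5053, 0.2588]
tool_rot: [-3.032, 1.571, 1.743]
contact_force: [0.4, -0.4, -0.2]
finger_gap: 0.0933
time_s: 2.85
ee_pos: [0.2171, -0.5052, 0.2585]
tool_rot: [-3.09, 1.57, 1.753]
contact_force: [0.7, 0.3, 0.4]
finger_gap: 0.093
t 2.85 pos [ 0.2171 -0.5052  0.2585] tool shift cm [  0.87  38.56 -52.76] jaw yaw 7.46 tilt [-0.  0. -1.] turnx -0.14 gap 0.093 F [0.7 0.3 0.4]
```

```bash
for i in 1; do python3 -m creep '[[[0,1.9,-2.6,0,0,0],[0,1.9,-2.6,0,0,0],[0,1.9,-2.6,0,0,0],[0,1.9,-2.6,0,0,0],[0,1.9,-2.6,0,0,0]]]'; python3 -m creep '[[[0,1.9,-2.6,0,0,0],[0,1.9,-2.6,0,0,0],[0,1.9,-2.6,0,0,0],[0,1.9,-2.6,0,0,0],[0,1.9,-2.6,0,0,0]]]';  python3 -m creep '[[[0,1.9,-2.6,0,0,0],[0,1.9,-2.6,0,0,0],[0,1.9,-2.6,0,0,0],[0,1.9,-2.6,0,0,0],[0,1.9,-2.6,0,0,0]]]';  python3 -m creep '[[[0,1.9,-2.6,0,0,0],[0,1.9,-2.6,0,0,0],[0,0,0,0,0,0],[0,0,0,0,0,0],[0,0,0,0,0,0]]]'; done
cat > tok.py <<'E'
from h import *
import sys
p=ctrl.camera('wrist'); save(p,sys.argv[1]+'.png')
hsv=cv2.cvtColor(p['color'],cv2.COLOR_RGB2HSV)
m=cv2.inRange(hsv,(5,110,70),(20,255,255))
k,l,st,c=cv2.connectedComponentsWithStats(m)
for i in range(1,k):
    if st[i,4]>500: print(c[i],st[i].tolist(),'plane',pix2w(p,*c[i],z=0.127),'depth',pix2w(p,*c[i]))
E
python3 tok.py w1; python3 - <<'E'
from h import *
delta([.531,.068,.25],7.6)
E
```

```text
time_s: 3.27
ee_pos: [0.2946, -0.3626, 0.2585]
tool_rot: [2.794, 1.571, 1.353]
contact_force: [0.1, 0.1, 0.6]
finger_gap: 0.0931
time_s: 3.68
ee_pos: [0.3717, -0.2212, 0.2587]
tool_rot: [0.773, 1.57, -0.668]
contact_force: [0.6, -0.5, -0.0]
finger_gap: 0.0932
time_s: 4.1
ee_pos: [0.4489, -0.0797, 0.2588]
tool_rot: [0.913, 1.57, -0.527]
contact_force: [0.6, 0.3, -1.0]
finger_gap: 0.0928
time_s: 4.52
ee_pos: [0.4789, -0.0249, 0.2585]
tool_rot: [-1.183, 1.57, -2.622]
contact_force: [-0.5, 0.4, 0.3]
finger_gap: 0.0929
[390.95269307  97.73211741] [358, 62, 69, 70, 3509] plane [0.52930032 0.06604654 0.127     ] depth [0.52926246 0.06604009 0.12718461]
[117.74714829 330.42775665] [107, 302, 32, 63, 526] plane [ 0.28405073 -0.20643179  0.127     ] depth [ 0.4277564  -0.00211103  0.35858104]
[555.3877902  389.01089137] [431, 372, 209, 28, 3489] plane [ 0.79180386 -0.22758524  0.127     ] depth [0.52740453 0.00397646 0.36985567]
t 4.57 pos [ 0.4788 -0.0254  0.2585] tool shift cm [ 0.85  6.39 -8.58] jaw yaw 7.5 tilt [-0.001 -0.    -1.   ] turnx -0.1 gap 0.0931 F [0.7 0.6 0.9]
```

View pics/w1.png

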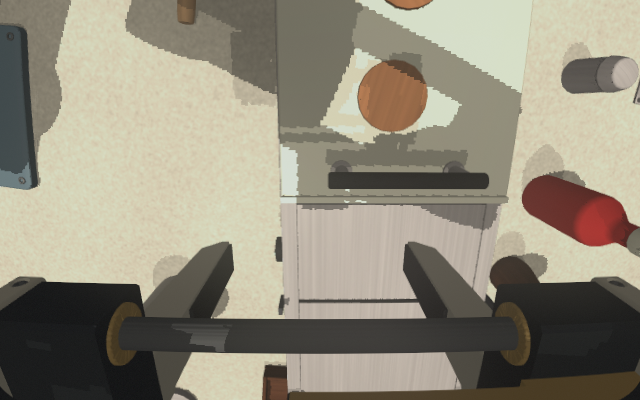

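Wrist view: token A is at (391,98), with the second token above it at (408,3) and the handle bar at (408,181). The plane and depth readings agree on z≈0.127. I'm moving over A.

```bash
python3 -m creep '[[[0,1.57,-2.12,0,0,0],[0,1.57,-2.12,0,0,0],[0,1.57,-2.12,0,0,0],[0,1.57,-2.12,0,0,0],[0,0,0,0,0,0]]]'; python3 -m creep '[[[2,0,0,0,0,0],[2,0,0,0,0,0],[2,0,0,0,0,0],[2,0,0,0,0,0],[2,0,0,0,0,0]]]'; python3 -m creep '[[[1,0,0,0,0,0],[0,0,0,0,0,0],[0,0,0,0,0,0],[0,0,0,0,0,0],[0,0,0,0,0,0]]]'
python3 tok.py w2; python3 - <<'E'
from h import *
delta([.530,.067,.1225],7.6)
E
```

```text
time_s: 4.98
ee_pos: [0.5317, 0.0692, 0.2585]
tool_rot: [2.492, 1.569, 1.053]
contact_force: [-0.1, -0.4, -0.4]
finger_gap: 0.0928
time_s: 5.4
ee_pos: [0.5299, 0.0656, 0.158]
tool_rot: [0.027, 1.57, -1.414]
contact_force: [-0.1, 0.9, 0.0]
finger_gap: 0.0928
time_s: 5.82
ee_pos: [0.5313, 0.0672, 0.1501]
tool_rot: [1.331, 1.568, -0.109]
contact_force: [0.1, -0.5, -0.3]
finger_gap: 0.0931
[357.07751512  33.47553601] [301, 5, 89, 88, 1819] plane [0.53644071 0.18359454 0.127     ] depth [0.53651903 0.18376839 0.12608528]
[324.73536548  74.81331513] [279, 23, 101, 99, 6594] plane [0.52268944 0.16111528 0.127     ] depth [0.52269625 0.16115317 0.1264658 ]
[316.21397915 236.60423053] [269, 192, 96, 90, 6524] plane [0.53013095 0.06926439 0.127     ] depth [0.53019887 0.06872317 0.12569842]
[119.35164835 333.93706294] [106, 302, 35, 63, 1001] plane [ 0.40488351 -0.02108431  0.127     ] depth [0.48080529 0.08997907 0.25114757]
[519.66712707 342.50690608] [501, 309, 29, 56, 724] plane [0.68207537 0.00730051 0.127     ] depth [0.57432337 0.10082638 0.25267516]
[512.19779029 390.45233969] [290, 372, 350, 28, 4616] plane [ 0.69177271 -0.03623653  0.127     ] depth [0.57013029 0.0942576  0.26085328]
t 5.87 pos [0.5312 0.0673 0.15  ] tool shift cm [ 2.75 -0.13  0.02] jaw yaw 7.54 tilt [ 0.003 -0.    -1.   ] turnx -0.06 gap 0.0927 F [-0.1 -0.4  1.5]
```

View pics/w2.png

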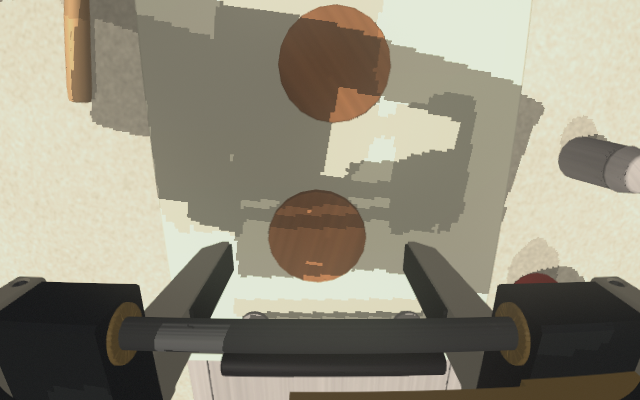

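Token A at (317,236) is centred between the fingers; B is at (335,63). Next: descend and grip.

```bash
python3 -m creep '[[[0.55,0,0,0,0,0],[0.55,0,0,0,0,0],[0.55,0,0,0,0,0],[0.55,0,0,0,0,0],[0.4,0,0,0,0,0]]]'; python3 - <<'E'
from h import *
delta([.530,.067,.1225],7.6)
E
```

```text
time_s: 6.28
ee_pos: [0.5299, 0.0677, 0.1216]
tool_rot: [-1.775, 1.57, 3.069]
contact_force: [0.5, -0.4, -0.1]
finger_gap: 0.093
t 6.28 pos [0.5299 0.0677 0.1216] tool shift cm [-0.09  0.    0.07] jaw yaw 7.56 tilt [-0.001  0.    -1.   ] turnx -0.04 gap 0.093 F [ 0.5 -0.4 -0.1]
```

```bash
python3 -m creep '[[[0,0,0,0,0,0],[0,0,0,0,0,0],[0,0,0,0,0,0],[0,0,0,0,0,0],[0,0,0,0,0,0]]]' 255;  python3 -m creep '[[[0,0,0,0,0,0],[0,0,0,0,0,0],[0,0,0,0,0,0],[0,0,0,0,0,0],[0,0,0,0,0,0]]]'
```

```text
time_s: 6.7
ee_pos: [0.5306, 0.0676, 0.123]
tool_rot: [1.369, 1.57, -0.07]
contact_force: [0.7, 0.5, -0.1]
finger_gap: 0.0644
time_s: 7.12
ee_pos: [0.5306, 0.0676, 0.1229]
tool_rot: [1.355, 1.57, -0.084]
contact_force: [0.1, 1.7, 1.4]
finger_gap: 0.0586
```

```bash
python3 -m creep '[[[-0.5,0,0,0,0,0],[-1.5,0,0,0,0,0],[-2.5,0,0,0,0,0],[-2.5,0,0,0,0,0],[-2,0,0,0,0,0]]]'; python3 - <<'E'
from h import *
p=ctrl.camera('wrist'); save(p,'w3.png')
yt=np.radians(2.3)
for n,o in (('far',-.033),('near',.033)):
    print(n,.527-o*np.sin(yt),-.419+o*np.cos(yt))
delta([.528,-.452,.21],7.6)
E
```

```text
time_s: 7.53
ee_pos: [0.5305, 0.0676, 0.2145]
tool_rot: [1.411, 1.57, -0.028]
contact_force: [0.2, -0.6, -0.5]
finger_gap: 0.0583
far 0.5283243491535745 -0.4519734150387767
near 0.5256756508464255 -0.3860265849612233
t 7.58 pos [0.5326 0.0675 0.2185] tool shift cm [ 0.88 -7.3  51.44] jaw yaw 7.56 tilt [ 0.007 -0.001 -1.   ] turnx -0.04 gap 0.0587 F [ 1.3 -0.3  2.6]
```

View pics/w3.png

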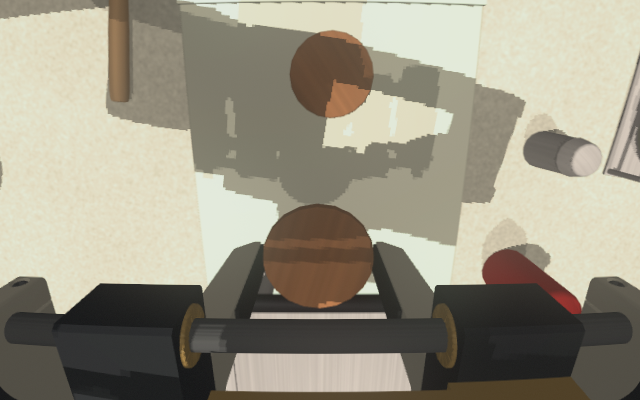

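Token A is held, at (318,255). I'm carrying it over the tray.

```bash
python3 -m creep '[[[0,-0.43,3,0,0,0],[0,-0.43,3,0,0,0],[0,-0.43,3,0,0,0],[0,-0.43,3,0,0,0],[0,-0.43,3,0,0,0]]]'; python3 -m creep '[[[0,-0.43,3,0,0,0],[0,-0.43,3,0,0,0],[0,-0.43,3,0,0,0],[0,-0.43,3,0,0,0],[0,-0.43,3,0,0,0]]]'; python3 -m creep '[[[0,-0.43,3,0,0,0],[0,-0.43,3,0,0,0],[0,-0.43,3,0,0,0],[0,-0.43,3,0,0,0],[0,-0.43,3,0,0,0]]]'; python3 -m creep '[[[0,-0.43,3,0,0,0],[0,-0.43,3,0,0,0],[0,0,0.4,0,0,0],[0,0,0,0,0,0],[0,0,0,0,0,0]]]'; python3 - <<'E'
from h import *
p=ctrl.camera('wrist'); save(p,'w4.png')
p=ctrl.camera('scene');cv2.imwrite('pics/s4.png',cv2.resize(p['color'][80:300,100:420,::-1],None,fx=2.5,fy=2.5))
delta([.528,-.452,.01],7.6)
E
```

```text
time_s: 8.0
ee_pos: [0.5284, -0.0851, 0.2124]
tool_rot: [-2.11, 1.57, 2.734]
contact_force: [0.2, -0.1, -0.5]
finger_gap: 0.0589
time_s: 8.42
ee_pos: [0.5267, -0.2368, 0.2123]
tool_rot: [-2.365, 1.57, 2.479]
contact_force: [0.5, -0.3, -0.3]
finger_gap: 0.0588
time_s: 8.83
ee_pos: [0.5251, -0.3883, 0.2121]
tool_rot: [-2.564, 1.57, 2.28]
contact_force: [-0.4, -0.1, -0.1]
finger_gap: 0.0586
time_s: 9.25
ee_pos: [0.5252, -0.4509, 0.2118]
tool_rot: [-2.869, 1.569, 1.974]
contact_force: [0.1, 0.7, -0.0]
finger_gap: 0.0586
t 9.35 pos [ 0.5257 -0.45    0.2126] tool shift cm [20.26  0.2   0.25] jaw yaw 7.62 tilt [-0.     0.001 -1.   ] turnx 0.02 gap 0.0584 F [ 0.4 -0.6 -0.7]
```

View pics/w4.png

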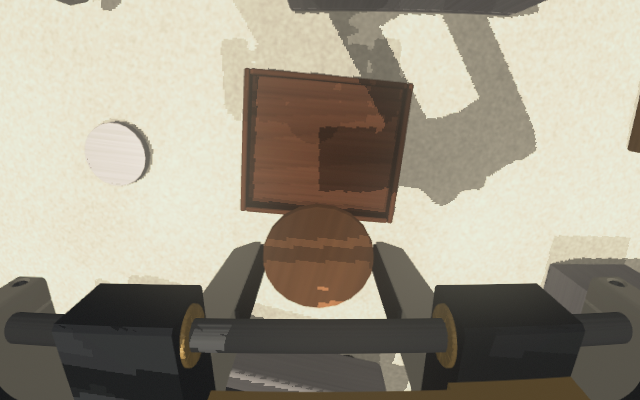

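View pics/s4.png

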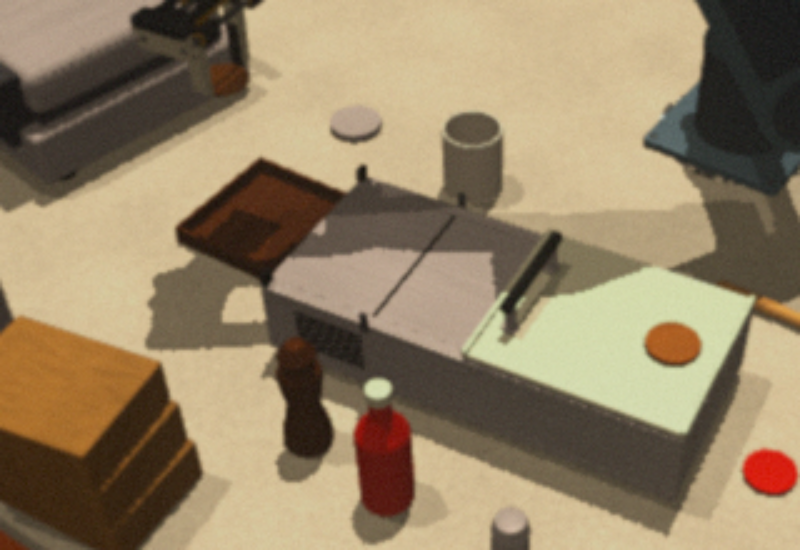

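Wrist view: the tray rim corners are near (245,69), (412,85), (391,221) and (242,210), and the held token is at (318,255). I'll measure the tray from this view.

```bash
python3 - <<'E'
from h import *
p=ctrl.camera('wrist')
q=[pix2w(p,u,v,z=.025) for u,v in((246,69),(412,85),(391,221),(242,210))]
print(np.round(q,3),np.mean(q,0)); C=cloud(p)
for u,v in((300,140),(280,170)): print(C[v,u])
c=p['color'];pts=C[60:225,235:415].reshape(-1,3); h=pts[(pts[:,2]>.018)&(pts[:,2]<.04)]
print(cv2.minAreaRect(h[:,:2].astype(np.float32)),len(h))
P=ctrl.camera('top');C=cloud(P); t=C[120:260,470:600].reshape(-1,3); t=t[(t[:,2]>.05)]; print('grill',t.min(0),t.max(0))
delta([.528,-.452,.01],7.6)
E
```

```text
[[ 0.441 -0.349  0.025]
 [ 0.606 -0.342  0.025]
 [ 0.613 -0.486  0.025]
 [ 0.447 -0.496  0.025]] [ 0.52673578 -0.41804859  0.025     ]
[ 0.5010978  -0.41347452  0.00553935]
[ 0.48270687 -0.44976987  0.0046943 ]
((0.5255510807037354, -0.4188169836997986), (0.17064793407917023, 0.15051108598709106), 2.4607768058776855) 3333
grill [ 0.31249873 -0.98077916  0.05038598] [ 0.64945479 -0.02862236  1.58398425]
t 9.45 pos [ 0.5259 -0.45    0.213 ] tool shift cm [20.3   0.18  0.23] jaw yaw 7.64 tilt [ 0.  0. -1.] turnx 0.04 gap 0.0586 F [ 0.4 -0.1  0.3]
```

```bash
python3 -m creep '[[[2.5,0,0,0,0,0],[3,0,0.1,0,0,0],[3,0,0.1,0,0,0],[3,0,0,0,0,0],[2.5,0,0,0,0,0]]]'; python3 -m creep '[[[2,0,0,0,0,0],[1.5,0,0,0,0,0],[1,0,0,0,0,0],[0.5,0,0,0,0,0],[0,0,0,0,0,0]]]'; python3 - <<'E'
from h import *
delta([.526,-.452,.01],7.6)
E
```

```text
time_s: 9.87
ee_pos: [0.5257, -0.4518, 0.0711]
tool_rot: [-2.648, 1.57, 2.197]
contact_force: [0.5, -0.2, -0.3]
finger_gap: 0.0587
time_s: 10.28
ee_pos: [0.5256, -0.4526, 0.0219]
tool_rot: [-2.571, 1.569, 2.273]
contact_force: [-0.5, 0.8, -0.9]
finger_gap: 0.0584
t 10.28 pos [ 0.5256 -0.4526  0.0219] tool shift cm [ 1.19  0.04 -0.05] jaw yaw 7.59 tilt [-0.001  0.001 -1.   ] turnx -0.01 gap 0.0584 F [-0.5  0.8 -0.9]
```

```bash
python3 -m creep '[[[0.4,0,0,0,0,0],[0.4,0,0,0,0,0],[0.3,0,0,0,0,0],[0.1,0,0,0,0,0],[0,0,0,0,0,0]]]'; python3 -m creep '[[[0,0,0,0,0,0],[0,0,0,0,0,0],[0,0,0,0,0,0],[0,0,0,0,0,0],[0,0,0,0,0,0]]]' 30;  python3 -m creep '[[[0,0,0,0,0,0],[0,0,0,0,0,0],[-1,0,0,0,0,0],[-3,0,0,0,0,0],[-3.5,0,0,0,0,0]]]'; python3 -m creep '[[[-3.5,0,0,0,0,0],[-3.5,0,0,0,0,0],[-3.5,0,0,0,0,0],[-2,0,0,0,0,0],[0,0,0,0,0,0]]]' 0; python3 - <<'E'
from h import *
p=ctrl.camera('wrist'); save(p,'w5.png')
p=ctrl.camera('scene');cv2.imwrite('pics/s5.png',cv2.resize(p['color'][80:300,100:420,::-1],None,fx=2.5,fy=2.5))
delta([.5275,.166,.21],7.6)
E
```

```text
time_s: 10.7
ee_pos: [0.5256, -0.4535, 0.0106]
tool_rot: [-2.698, 1.571, 2.146]
contact_force: [-0.4, -0.1, -0.0]
finger_gap: 0.0586
time_s: 11.12
ee_pos: [0.5258, -0.4536, 0.0108]
tool_rot: [0.597, 1.571, -0.842]
contact_force: [-0.3, -0.3, -0.1]
finger_gap: 0.0814
time_s: 11.53
ee_pos: [0.5243, -0.452, 0.0842]
tool_rot: [-2.576, 1.565, 2.268]
contact_force: [0.3, -0.5, 0.0]
finger_gap: 0.0822
time_s: 11.95
ee_pos: [0.5276, -0.4556, 0.2186]
tool_rot: [0.567, 1.559, -0.872]
contact_force: [0.3, -0.4, 0.6]
finger_gap: 0.0927
t 12.05 pos [ 0.526  -0.4538  0.2123] tool shift cm [  0.1    8.3  -61.42] jaw yaw 7.56 tilt [ 0.002 -0.002 -1.   ] turnx -0.04 gap 0.0932 F [-1.   0.2 -1.6]
```

View pics/s5.png

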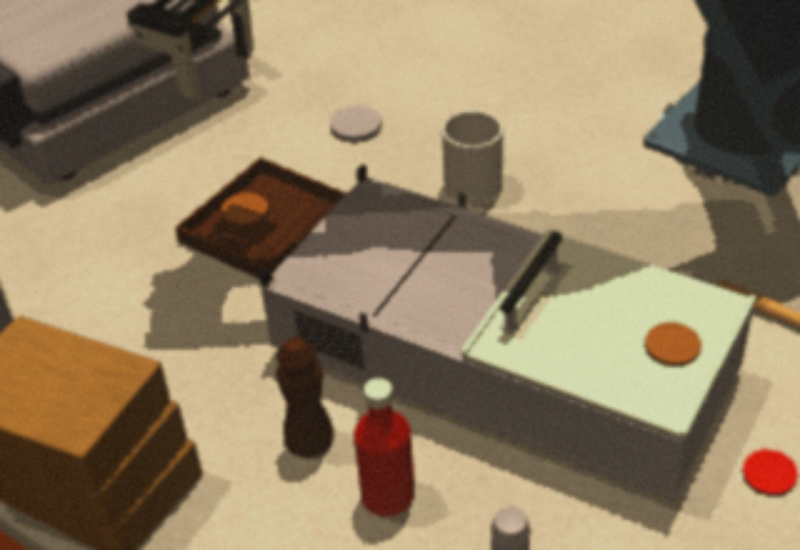

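View pics/w5.png

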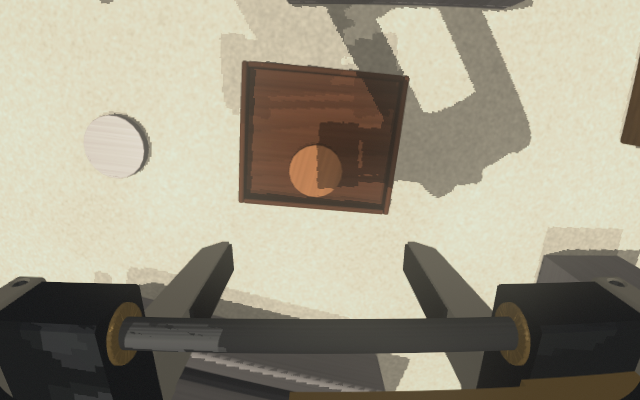

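Token A lies flat in the tray: wrist (316,171), inside the rim; scene crop (245,209). Now to B.

```bash
python3 -m creep '[[[0,0.4,-3,0,0,0],[0,0.4,-3,0,0,0],[0,0.4,-3,0,0,0],[0,0.4,-3,0,0,0],[0,0.4,-3,0,0,0]]]'; python3 -m creep '[[[0,0.4,-3,0,0,0],[0,0.4,-3,0,0,0],[0,0.4,-3,0,0,0],[0,0.4,-3,0,0,0],[0,0.4,-3,0,0,0]]]'; python3 -m creep '[[[0,0.4,-3,0,0,0],[0,0.4,-3,0,0,0],[0,0.4,-3,0,0,0],[0,0.4,-3,0,0,0],[0,0.4,-3,0,0,0]]]';python3 -m creep '[[[0,0.4,-3,0,0,0],[0,0.4,-3,0,0,0],[0,0.4,-3,0,0,0],[0,0.4,-3,0,0,0],[0,0.3,-1.4,0,0,0]]]';python3 -m creep '[[[2,0,0,0,0,0],[2,0,0,0,0,0],[1.5,0,0,0,0,0],[0.7,0,0,0,0,0],[0,0,0,0,0,0]]]'; python3 tok.py w6; python3 - <<'E'
from h import *
delta([.5275,.166,.1225],7.6)
E
```

```text
time_s: 12.47
ee_pos: [0.5245, -0.3, 0.2082]
tool_rot: [-2.418, 1.566, 2.426]
contact_force: [0.6, -0.0, 0.0]
finger_gap: 0.0929
time_s: 12.88
ee_pos: [0.5245, -0.1488, 0.2085]
tool_rot: [-2.194, 1.567, 2.65]
contact_force: [0.5, -0.5, -0.7]
finger_gap: 0.093
time_s: 13.3
ee_pos: [0.5244, 0.0022, 0.2086]
tool_rot: [-1.918, 1.567, 2.926]
contact_force: [-0.1, -0.4, -0.2]
finger_gap: 0.0928
time_s: 13.72
ee_pos: [0.5253, 0.1389, 0.2086]
tool_rot: [-1.944, 1.566, 2.902]
contact_force: [0.3, -0.6, -0.3]
finger_gap: 0.0931
time_s: 14.13
ee_pos: [0.5249, 0.1356, 0.1455]
tool_rot: [-1.654, 1.564, -3.093]
contact_force: [-0.6, 0.4, 1.1]
finger_gap: 0.093
[328.94608741 189.73750327] [278, 141, 103, 100, 7642] plane [0.52668544 0.16885768 0.127     ] depth [0.52669418 0.16882117 0.12685803]
[119.38507463 334.04179104] [106, 302, 35, 63, 1005] plane [0.40044663 0.05036374 0.127     ] depth [0.47512074 0.15815379 0.24668566]
[519.72898551 343.68115942] [501, 309, 29, 56, 690] plane [0.67073738 0.0793546  0.127     ] depth [0.56854298 0.16935895 0.2481069 ]
[562.81670184 388.46849563] [457, 372, 183, 28, 3317] plane [0.7192668 0.0425572 0.127    ] depth [0.57603605 0.16452856 0.25634379]
t 14.18 pos [0.526  0.1357 0.1471] tool shift cm [ 2.46  0.55 -2.99] jaw yaw 7.55 tilt [-0.004 -0.    -1.   ] turnx -0.05 gap 0.0927 F [ 0.2 -0.9 -0.1]
```

View pics/w6.png

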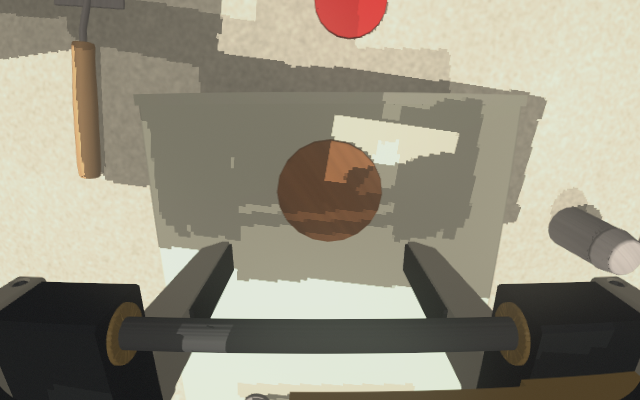

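Token B is at (329,190); by the picture it is at (0.527,0.168). The red disc at (350,15) stays clear.

```bash
python3 -m creep '[[[0,0.2,-1.2,0,0,0],[0,0.2,-1.2,0,0,0],[0,0.1,-0.7,0,0,0],[0,0,0,0,0,0],[0,0,0,0,0,0]]]'; python3 -m creep '[[[0.6,0,0,0,0,0],[0.6,0,0,0,0,0],[0.6,0,0,0,0,0],[0.3,0,0,0,0,0],[0,0,0,0,0,0]]]';  python3 - <<'E'
from h import *
delta([.527,.167,.1225],7.6)
E
```

```text
time_s: 14.6
ee_pos: [0.5283, 0.1681, 0.1492]
tool_rot: [1.429, 1.57, -0.009]
contact_force: [-0.6, -1.0, 0.2]
finger_gap: 0.0929
time_s: 15.02
ee_pos: [0.5274, 0.1668, 0.1263]
tool_rot: [-1.584, 1.568, -3.024]
contact_force: [0.3, -0.7, -0.3]
finger_gap: 0.0931
t 15.02 pos [0.5274 0.1668 0.1263] tool shift cm [ 0.38 -0.03 -0.03] jaw yaw 7.52 tilt [-0.002 -0.    -1.   ] turnx -0.08 gap 0.0931 F [ 0.3 -0.7 -0.3]
```

```bash
python3 -m creep '[[[0.2,0,0,0,0,0],[0.15,0,0,0,0,0],[0,0,0,0,0,0],[0,0,0,0,0,0],[0,0,0,0,0,0]]]'; python3 -m creep '[[[0,0,0,0,0,0],[0,0,0,0,0,0],[0,0,0,0,0,0],[0,0,0,0,0,0],[0,0,0,0,0,0]]]' 255;  python3 -m creep '[[[0,0,0,0,0,0],[0,0,0,0,0,0],[0,0,0,0,0,0],[0,0,0,0,0,0],[0,0,0,0,0,0]]]'; python3 -m creep '[[[-0.5,0,0,0,0,0],[-1.5,0,0,0,0,0],[-2.5,0,0,0,0,0],[-2.5,0,0,0,0,0],[-2,0,0,0,0,0]]]'; python3 - <<'E'
from h import *
p=ctrl.camera('wrist'); save(p,'w7.png')
delta([.526,-.386,.21],7.6)
E
```

```text
time_s: 15.43
ee_pos: [0.5283, 0.1672, 0.1244]
tool_rot: [1.598, 1.57, 0.159]
contact_force: [0.8, 0.2, -0.6]
finger_gap: 0.093
time_s: 15.85
ee_pos: [0.5282, 0.1672, 0.1242]
tool_rot: [2.115, 1.571, 0.676]
contact_force: [0.1, -0.5, -0.7]
finger_gap: 0.0644
time_s: 16.27
ee_pos: [0.5282, 0.1672, 0.1242]
tool_rot: [2.953, 1.571, 1.514]
contact_force: [-0.1, -0.2, 0.3]
finger_gap: 0.0583
time_s: 16.68
ee_pos: [0.5285, 0.1672, 0.2162]
tool_rot: [1.555, 1.57, 0.116]
contact_force: [1.0, 0.3, -0.4]
finger_gap: 0.0586
t 16.73 pos [0.5306 0.1675 0.2203] tool shift cm [ 0.98 -7.74 54.81] jaw yaw 7.55 tilt [ 0.008  0.001 -1.   ] turnx -0.05 gap 0.0582 F [1.9 0.3 3.3]
```

View pics/w7.png

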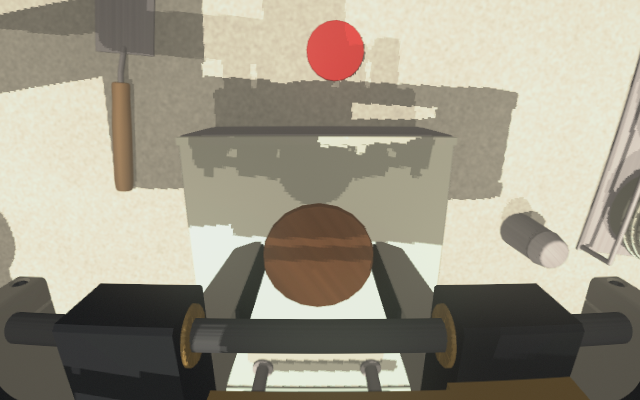

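Token B is held at (318,255). Carrying it to the tray's near half.

```bash
python3 -m creep '[[[0,-0.43,3,0,0,0],[0,-0.43,3,0,0,0],[0,-0.43,3,0,0,0],[0,-0.43,3,0,0,0],[0,-0.43,3,0,0,0]]]'; python3 -m creep '[[[0,-0.43,3,0,0,0],[0,-0.43,3,0,0,0],[0,-0.43,3,0,0,0],[0,-0.43,3,0,0,0],[0,-0.43,3,0,0,0]]]'; python3 -m creep '[[[0,-0.43,3,0,0,0],[0,-0.43,3,0,0,0],[0,-0.43,3,0,0,0],[0,-0.43,3,0,0,0],[0,-0.43,3,0,0,0]]]'; python3 -m creep '[[[0,-0.43,3,0,0,0],[0,-0.43,3,0,0,0],[0,-0.3,3,0,0,0],[0,0,0.8,0,0,0],[0,0,0,0,0,0]]]'; python3 tok.py w8; python3 - <<'E'
from h import *
delta([.526,-.386,.012],7.6)
E
```

```text
time_s: 17.15
ee_pos: [0.5262, 0.0145, 0.2141]
tool_rot: [1.66, 1.571, 0.222]
contact_force: [0.3, -0.1, -0.1]
finger_gap: 0.0584
time_s: 17.57
ee_pos: [0.5246, -0.1373, 0.2141]
tool_rot: [2.695, 1.571, 1.256]
contact_force: [1.0, 0.2, -0.7]
finger_gap: 0.0586
time_s: 17.98
ee_pos: [0.523, -0.2889, 0.214]
tool_rot: [-2.637, 1.571, 2.207]
contact_force: [-0.2, -0.3, 0.2]
finger_gap: 0.0586
time_s: 18.4
ee_pos: [0.5242, -0.3883, 0.2131]
tool_rot: [-2.155, 1.57, 2.686]
contact_force: [-1.1, 0.1, -0.8]
finger_gap: 0.0581
[311.93455609 223.01182134] [251, 138, 136, 168, 16411] plane [ 0.52106341 -0.40129468  0.127     ] depth [ 0.51852601 -0.36839016  0.21568006]
[188.64646465 338.26839827] [180, 305, 24, 63, 693] plane [ 0.42343418 -0.52704491  0.127     ] depth [ 0.49042235 -0.364674    0.31353385]
[437.67184725 392.21669627] [207, 377, 382, 23, 4504] plane [ 0.66450984 -0.56097401  0.127     ] depth [ 0.54649845 -0.36270438  0.32424148]
t 18.45 pos [ 0.5243 -0.3864  0.2133] tool shift cm [2.013e+01 1.800e-01 1.000e-02] jaw yaw 7.46 tilt [-0.001  0.001 -1.   ] turnx -0.14 gap 0.0582 F [-0.1  1.1  0.2]
```

View pics/w8.png

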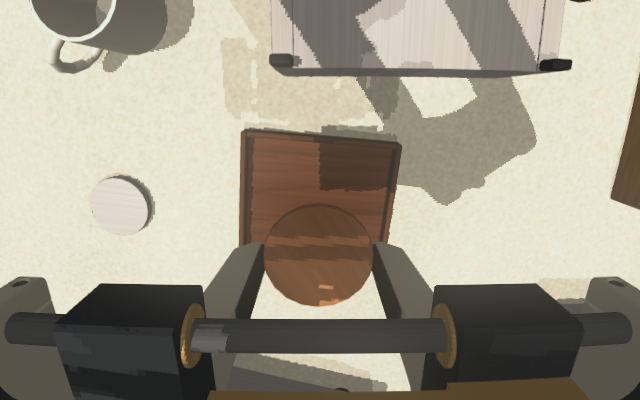

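```bash
python3 -m creep '[[[2.5,0,0,0,0,0],[3,0,0,0,0,0],[3,0,0,0,0,0],[3,0,0,0,0,0],[2.5,0,0,0,0,0]]]'; python3 -m creep '[[[2,0,0,0,0,0],[1.5,0,0,0,0,0],[1,0,0,0,0,0],[0.5,0,0,0,0,0],[0,0,0,0,0,0]]]'; python3 - <<'E'
from h import *
delta([.526,-.386,.0115],7.6)
E
```

```text
time_s: 18.87
ee_pos: [0.5245, -0.3831, 0.0725]
tool_rot: [-2.787, 1.569, 2.059]
contact_force: [0.1, 0.4, 0.0]
finger_gap: 0.0584
time_s: 19.28
ee_pos: [0.5246, -0.3846, 0.0235]
tool_rot: [-2.59, 1.569, 2.255]
contact_force: [0.2, 0.4, -0.5]
finger_gap: 0.0584
t 19.28 pos [ 0.5246 -0.3846  0.0235] tool shift cm [1.2  0.12 0.16] jaw yaw 7.61 tilt [-0.001  0.001 -1.   ] turnx 0.01 gap 0.0584 F [ 0.2  0.4 -0.5]
```

```bash
python3 -m creep '[[[0.4,0,0,0,0,0],[0.4,0,0,0,0,0],[0.3,0,0,0,0,0],[0.1,0,0,0,0,0],[0,0,0,0,0,0]]]'; python3 -m creep '[[[0,0,0,0,0,0],[0,0,0,0,0,0],[0,0,0,0,0,0],[0,0,0,0,0,0],[0,0,0,0,0,0]]]' 30;  python3 -m creep '[[[0,0,0,0,0,0],[0,0,0,0,0,0],[-1,0,0,0,0,0],[-3,0,0,0,0,0],[-3.5,0,0,0,0,0]]]'; python3 -m creep '[[[-3.5,0,0,0,0,0],[-3.5,0,0,0,0,0],[-3.5,0,0,0,0,0],[-2,0,0,0,0,0],[0,0,0,0,0,0]]]' 0; python3 tok.py w9; python3 - <<'E'
from h import *
p=ctrl.camera('scene');cv2.imwrite('pics/s9.png',cv2.resize(p['color'][80:300,100:420,::-1],None,fx=2.5,fy=2.5))
delta([.549,.0045,.21],97.6)
E
```

```text
time_s: 19.7
ee_pos: [0.5246, -0.3861, 0.0121]
tool_rot: [-2.582, 1.571, 2.262]
contact_force: [0.2, 0.8, 0.7]
finger_gap: 0.0584
time_s: 20.12
ee_pos: [0.5248, -0.3862, 0.0123]
tool_rot: [0.825, 1.571, -0.614]
contact_force: [0.0, -0.4, 0.3]
finger_gap: 0.0813
time_s: 20.53
ee_pos: [0.5233, -0.3846, 0.086]
tool_rot: [-2.514, 1.565, 2.33]
contact_force: [0.1, -0.4, 0.6]
finger_gap: 0.0824
time_s: 20.95
ee_pos: [0.5268, -0.3881, 0.2197]
tool_rot: [0.637, 1.559, -0.801]
contact_force: [0.1, -0.1, 0.6]
finger_gap: 0.0926
[632.77761194 100.54776119] [620, 54, 20, 93, 670] plane [ 0.76298687 -0.27036615  0.127     ] depth [ 0.8723386  -0.25458755  0.01352705]
[307.34541438 197.17458889] [248, 132, 134, 121, 12223] plane [ 0.51832734 -0.3829578   0.127     ] depth [ 0.52000684 -0.41940845  0.00472778]
[119.42362525 333.65274949] [106, 302, 35, 63, 982] plane [ 0.35828388 -0.53931326  0.127     ] depth [ 0.47531545 -0.36498066  0.31959109]
[519.7392 345.7184] [501, 313, 29, 52, 625] plane [ 0.74093457 -0.50560455  0.127     ] depth [ 0.5688994  -0.35389563  0.32292687]
[553.92400112 388.99469125] [423, 372, 217, 28, 3579] plane [ 0.8005512  -0.55815596  0.127     ] depth [ 0.57480012 -0.35909467  0.33046497]
[337.98250729 396.0787172 ] [290, 392, 108, 8, 686] plane [ 0.57402336 -0.5858163   0.127     ] depth [ 0.52727118 -0.36510322  0.33028093]
t 21.05 pos [ 0.525  -0.3863  0.2137] tool shift cm [  0.3    7.52 -38.43] jaw yaw 7.55 tilt [ 0.002 -0.002 -1.   ] turnx -90.05 gap 0.0929 F [ 0.5 -0.1  0.6]
```

View pics/w9.png

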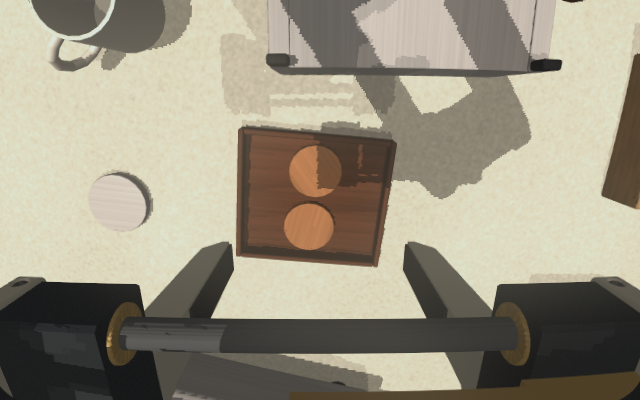

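View pics/s9.png

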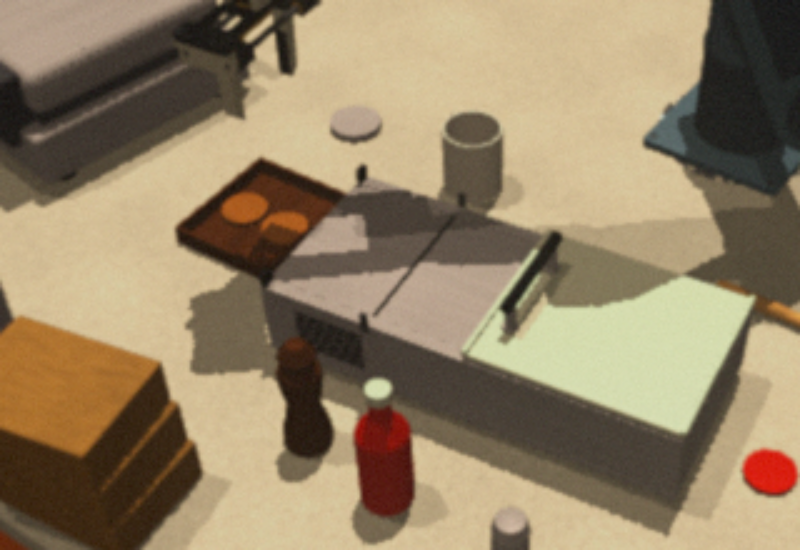

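```bash
python3 - <<'E'
from h import *
p=ctrl.camera('wrist')
Rt=np.array([[np.cos(.042),-np.sin(.042)],[np.sin(.042),np.cos(.042)]])
for u,v in((316,171),(309,227)):
    w=pix2w(p,u,v); print(w, Rt.T@(pix2w(p,u,v,.013)[:2]-[.526,-.419]))
E
python3 -m creep '[[[0,0.4,-2.6,0,0,0],[0,0.4,-3,0,0,0],[0,0.4,-3,0,0,0],[0,0.4,-3,0,0,0],[0,0.4,-3,0,0,0]]]'; python3 -m creep '[[[-0.2,0.4,-2.6,0,0,0],[-0.2,0.4,-2.6,0,0,0],[-0.2,0.4,-2.6,0,0,0],[-0.2,0.4,-2,0,0,0],[-0.2,0.3,-1.5,0,0,0]]]'
python3 - <<'E'
from h import *
p=ctrl.camera('wrist'); save(p,'w10.png')
delta([.549,.0045,.21],97.6); print(ctrl.read_state()['qpos'])
E
```

```text
[ 0.5225821  -0.38121303  0.01202252] [-0.00184259  0.03809956]
[ 0.52306385 -0.4474963   0.01319972] [-0.00412838 -0.02842553]
time_s: 21.52
ee_pos: [0.524, -0.2367, 0.2097]
tool_rot: [-2.337, 1.566, 2.507]
contact_force: [0.4, 0.3, -0.4]
finger_gap: 0.0927
time_s: 21.93
ee_pos: [0.528, -0.1217, 0.2201]
tool_rot: [-2.225, 1.566, 2.62]
contact_force: [0.1, 0.3, 0.2]
finger_gap: 0.0927
t 21.98 pos [ 0.5283 -0.1196  0.2207] tool shift cm [  1.1    3.72 -12.01] jaw yaw 7.68 tilt [-0.003  0.004 -1.   ] turnx -89.92 gap 0.0931 F [-0.5  1.7 -0.1]
[-0.42996722  0.24480111  1.54837795  0.00197478  1.35286566 -0.56442943]
```

View pics/w10.png

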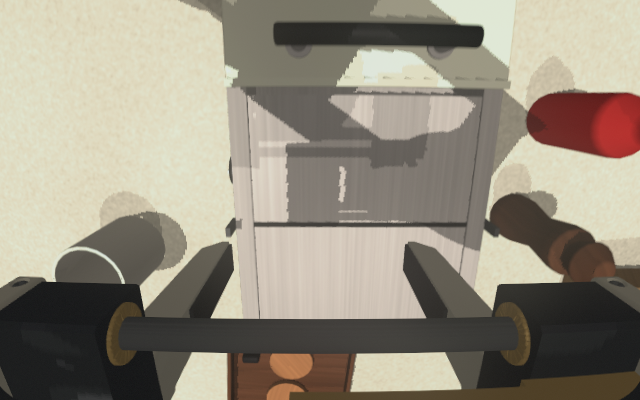

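Both tokens are in the tray with about 14 mm to spare on each limit. Wrist view: handle bar from (274,34) to (484,36), mark line from (253,223) to (466,226). I'll measure both, then turn the gripper 90°.

```bash
python3 - <<'E'
from h import *
p=ctrl.camera('wrist')
print('bar',pix2w(p,274,34.5,.16),pix2w(p,484,36,.16),pix2w(p,379,35,.163),pix2w(p,379,35))
print('mark',pix2w(p,253,223.5,.11),pix2w(p,466,226,.11),pix2w(p,360,224.5,.11))
print('edge',pix2w(p,300,85,.12),pix2w(p,450,82,.12))
E
python3 -m creep '[[[0,0,0,7,0,0],[0,0,0,7,0,0],[0,0,0,7,0,0],[0,0,0,7,0,0],[0,0,0,7,0,0]]]';python3 -m creep '[[[0,0,0,7,0,0],[0,0,0,7,0,0],[0,0,0,7,0,0],[0,0,0,7,0,0],[0,0,0,7,0,0]]]';python3 -m creep '[[[0,0,0,7,0,0],[0,0,0,7,0,0],[0,0,0,6,0,0],[0,0,0,0,0,0],[0,0,0,0,0,0]]]'
python3 - <<'E'
from h import *
p=ctrl.camera('wrist'); save(p,'w11.png')
delta([.549,.0045,.21],-82.4); print(ctrl.read_state()['qpos'])
E
```

```text
bar [ 0.48501375 -0.00310366  0.16      ] [0.61541678 0.01518298 0.16      ] [0.54913664 0.00477474 0.163     ] [0.54894846 0.00450615 0.16434998]
mark [ 0.47468186 -0.14867045  0.11      ] [ 0.66107083 -0.12601381  0.11      ] [ 0.5674337  -0.13701315  0.11      ]
edge [ 0.50232585 -0.02946032  0.12      ] [ 0.61439865 -0.01125841  0.12      ]
time_s: 22.45
ee_pos: [0.5285, -0.1249, 0.2204]
tool_rot: [-1.378, 1.568, 2.849]
contact_force: [0.5, -0.1, -0.2]
finger_gap: 0.0931
time_s: 22.87
ee_pos: [0.5285, -0.125, 0.2204]
tool_rot: [-0.762, 1.568, 2.853]
contact_force: [-0.4, 0.1, -0.1]
finger_gap: 0.0926
time_s: 23.28
ee_pos: [0.5288, -0.1247, 0.2209]
tool_rot: [-0.469, 1.568, 2.806]
contact_force: [-1.0, 0.2, 0.1]
finger_gap: 0.093
t 23.33 pos [ 0.5289 -0.1246  0.2211] tool shift cm [  1.12 -12.53  -3.73] jaw yaw -82.29 tilt [-0.002  0.001 -1.   ] turnx 0.11 gap 0.0929 F [-0.7  0.4 -0.1]
[-4.36671693e-01  2.46283026e-01  1.54526408e+00 -1.95579781e-04
  1.35201199e+00  9.99609073e-01]
```

View pics/w11.png

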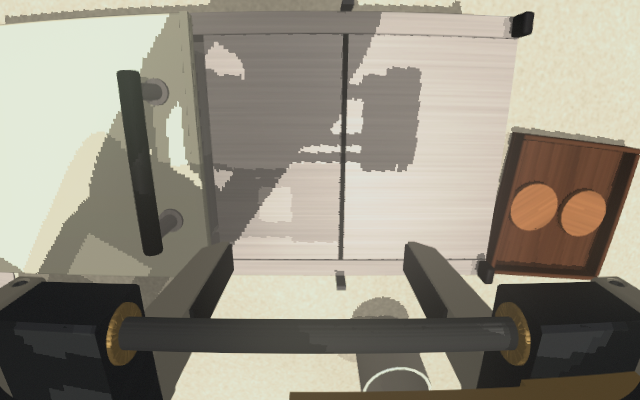

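Looking along the station: bar at (140,162), mark line at (344,145), both tokens in the tray at (534,207) and (583,213).

```bash
python3 -m creep '[[[0,-2.5,-0.75,0,0,0],[0,-2.5,-0.75,0,0,0],[0,-2.5,-0.75,0,0,0],[0,-2.5,-0.75,0,0,0],[0,-2.5,-0.75,0,0,0]]]';python3 -m creep '[[[1,0,0,0,0,0],[1,0,0,0,0,0],[1,0,0,0,0,0],[0,0,0,0,0,0],[0,0,0,0,0,0]]]';python3 - <<'E'
from h import *
p=ctrl.camera('wrist'); save(p,'w12.png')
delta([.549,.0045,.14],-82.4)
E
```

```text
time_s: 23.75
ee_pos: [0.5501, 0.0055, 0.2218]
tool_rot: [-0.125, 1.57, -3.132]
contact_force: [0.0, -1.1, 0.3]
finger_gap: 0.0929
time_s: 24.17
ee_pos: [0.5493, 0.0036, 0.1909]
tool_rot: [-0.227, 1.568, 3.046]
contact_force: [0.4, 1.0, -0.3]
finger_gap: 0.093
t 24.22 pos [0.5498 0.0036 0.1916] tool shift cm [ 5.16 -0.1   0.07] jaw yaw -82.51 tilt [-0.001  0.    -1.   ] turnx -0.11 gap 0.0927 F [ 0.7 -0.   0.6]
```

View pics/w12.png

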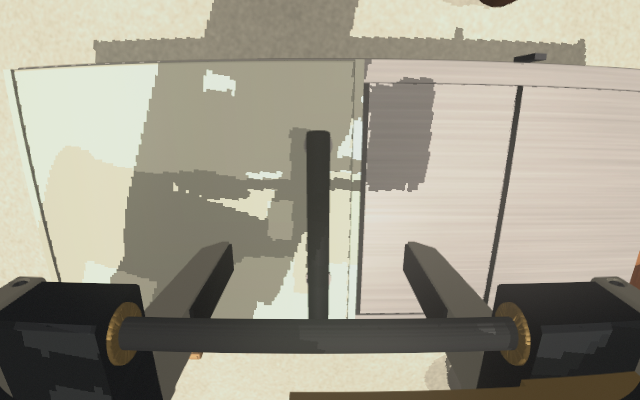

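The bar at (318,220) runs straight and centred between the fingers at (218,260) and (418,260). Lower 5.2 cm and close.

```bash
python3 -m creep '[[[1.5,0,0,0,0,0],[1.5,0,0,0,0,0],[1.2,0,0,0,0,0],[0.6,0,0,0,0,0],[0.3,0,0,0,0,0]]]';python3 -m creep '[[[0,0,0,0,0,0],[0,0,0,0,0,0],[0,0,0,0,0,0],[0,0,0,0,0,0],[0,0,0,0,0,0]]]' 255; python3 -m creep '[[[0,0,0,0,0,0],[0,0,0,0,0,0],[0,0,0,0,0,0],[0,0,0,0,0,0],[0,0,0,0,0,0]]]';  python3 -m creep '[[[0,0,0,0,0,0],[0,0,0,0,0,0],[0,0,0,0,0,0],[0,0,0,0,0,0],[0,0,0,0,0,0]]]'
```

```text
time_s: 24.63
ee_pos: [0.5499, 0.004, 0.1406]
tool_rot: [-0.272, 1.57, 3.001]
contact_force: [-0.0, 0.4, -0.4]
finger_gap: 0.0933
time_s: 25.05
ee_pos: [0.5505, 0.0046, 0.1418]
tool_rot: [2.802, 1.57, -0.208]
contact_force: [0.6, 0.0, -0.8]
finger_gap: 0.0645
time_s: 25.47
ee_pos: [0.5501, 0.0047, 0.1411]
tool_rot: [-0.089, 1.571, -3.098]
contact_force: [-0.6, -0.5, -0.4]
finger_gap: 0.031
time_s: 25.88
ee_pos: [0.5502, 0.0039, 0.1411]
tool_rot: [1.556, 1.57, -1.454]
contact_force: [-0.5, -3.9, -0.0]
finger_gap: 0.0138
```

```bash
python3 -m creep '[[[0,0.3,0,0,0,0],[0,0.7,0,0,0,0],[0,1,0,0,0,0],[0,1,0,0,0,0],[0,1,0,0,0,0]]]';python3 -m creep '[[[0,1,0,0,0,0],[0,1,0,0,0,0],[0,1,0,0,0,0],[0,1,0,0,0,0],[0,1,0,0,0,0]]]'; python3 -m creep '[[[0,0.7,0,0,0,0],[0,0.5,0,0,0,0],[0,0.3,0,0,0,0],[0,0,0,0,0,0],[0,0,0,0,0,0]]]';  python3 - <<'E'
from h import *
s=ctrl.read_state(); d=s['ee_pos'][:2]-[.5502,.0039]; print('travel along',d@[.132,-.991],'side',d@[.991,.132])
p=ctrl.camera('wrist'); save(p,'w13.png')
p=ctrl.camera('scene');cv2.imwrite('pics/s13.png',cv2.resize(p['color'][80:300,100:420,::-1],None,fx=2.5,fy=2.5))
delta([.5502+.132*.115,.0039-.991*.115,.141],-82.4)
E
```

```text
time_s: 26.3
ee_pos: [0.555, -0.0322, 0.1411]
tool_rot: [-1.574, 1.565, 1.7]
contact_force: [-0.1, 8.9, 2.1]
finger_gap: 0.0133
time_s: 26.72
ee_pos: [0.5614, -0.0811, 0.1411]
tool_rot: [-1.536, 1.564, 1.738]
contact_force: [-0.9, 12.2, 3.6]
finger_gap: 0.0131
time_s: 27.13
ee_pos: [0.5634, -0.0961, 0.1411]
tool_rot: [-1.52, 1.565, 1.754]
contact_force: [-0.8, 9.8, 2.5]
finger_gap: 0.0133
travel along 0.10082555173331863 side -0.0001357371751235321
t 27.23 pos [ 0.5634 -0.096   0.1411] tool shift cm [ 0.    1.42 -0.01] jaw yaw -82.44 tilt [-0.001  0.006 -1.   ] turnx -0.04 gap 0.0132 F [-0.3  9.2  3.2]
```

View pics/w13.png

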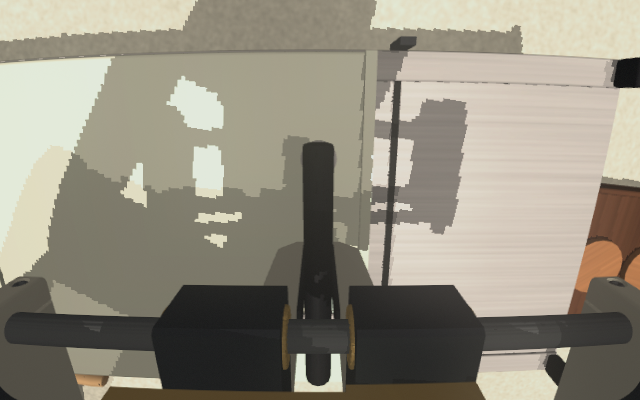

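View pics/s13.png

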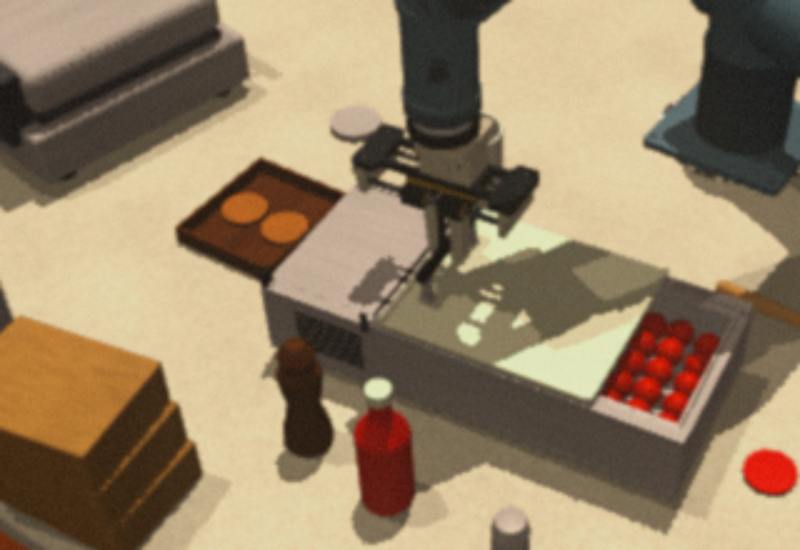

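The edge is at about (377,100) and the mark line at (397,100) in the wrist view. I'll compute the remaining gap.

```bash
python3 - <<'E'
from h import *
p=ctrl.camera('wrist'); 
cv2.imwrite('pics/c14.png',cv2.resize(p['color'][40:260,330:450,::-1],None,fx=4,fy=4,interpolation=cv2.INTER_NEAREST)[:,:][:600*2])
cv2.imwrite('pics/c14.png',cv2.resize(p['color'][40:180,330:450,::-1],None,fx=4,fy=4,interpolation=cv2.INTER_NEAREST))
for v in(100,130,150):
    r=p['color'][v,350:410].sum(1); print(v,r.tolist())
for e in(375,377,379):
    print(e,(pix2w(p,397,100,.11)-pix2w(p,e,100,.12))[:2]@[.132,-.991])
E
```

```text
100 [467, 468, 470, 470, 469, 468, 470, 470, 470, 469, 470, 381, 368, 345, 411, 464, 466, 465, 465, 466, 467, 467, 466, 468, 467, 461, 388, 388, 386, 386, 386, 389, 389, 389, 447, 634, 633, 634, 633, 634, 635, 584, 372, 252, 200, 198, 198, 200, 196, 200, 462, 627, 632, 632, 634, 634, 633, 634, 633, 633]
130 [465, 464, 467, 466, 465, 464, 466, 464, 465, 464, 394, 367, 332, 396, 451, 461, 461, 461, 461, 462, 461, 463, 462, 462, 428, 391, 386, 385, 387, 385, 387, 384, 389, 388, 389, 386, 387, 386, 389, 389, 307, 260, 180, 180, 178, 182, 181, 180, 230, 389, 388, 391, 388, 391, 390, 391, 389, 389, 389, 389]
150 [466, 463, 464, 466, 465, 463, 465, 465, 465, 464, 465, 385, 359, 433, 458, 458, 458, 459, 460, 459, 458, 460, 460, 535, 628, 640, 642, 640, 640, 640, 640, 640, 640, 638, 640, 640, 637, 640, 640, 492, 295, 204, 200, 204, 202, 205, 204, 380, 637, 636, 636, 637, 636, 638, 636, 636, 635, 637, 637, 638]
375 0.013959619794903178
377 0.012891959231824993
379 0.011823942020356455
```

View pics/c14.png

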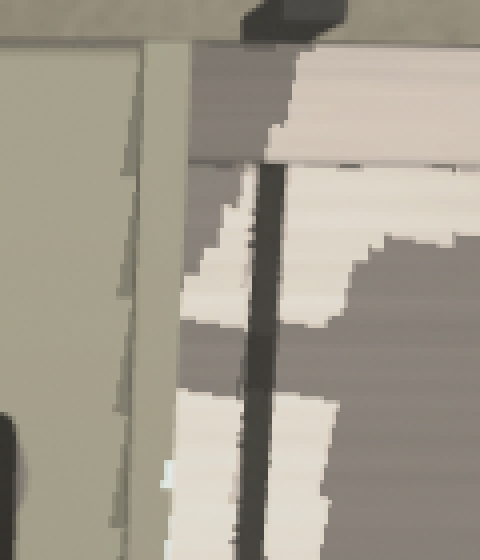

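Vision gives a gap of about 13 mm and TCP travel about 14 mm, so I'll move 1.4 cm and hold.

```bash
python3 -m creep '[[[0,0.4,0,0,0,0],[0,0.4,0,0,0,0],[0,0.3,0,0,0,0],[0,0.2,0,0,0,0],[0,0.1,0,0,0,0]]]';python3 -m creep '[[[0,0,0,0,0,0],[0,0,0,0,0,0],[0,0,0,0,0,0],[0,0,0,0,0,0],[0,0,0,0,0,0]]]';python3 -m creep '[[[0,0,0,0,0,0],[0,0,0,0,0,0],[0,0,0,0,0,0],[0,0,0,0,0,0],[0,0,0,0,0,0]]]';  python3 - <<'E'
from h import *
s=ctrl.read_state(); d=s['ee_pos'][:2]-[.5502,.0039]; print('travel along',d@[.132,-.991])
p=ctrl.camera('wrist'); save(p,'w15.png')
for v in(65,100,130): print(v,p['color'][v,350:420].sum(1).tolist())
p=ctrl.camera('scene');cv2.imwrite('pics/s15.png',cv2.resize(p['color'][80:300,100:420,::-1],None,fx=2.5,fy=2.5))
delta([.5502+.132*.115,.0039-.991*.115,.141],-82.4)
E
```

```text
time_s: 27.7
ee_pos: [0.5652, -0.1093, 0.1411]
tool_rot: [-1.522, 1.564, 1.752]
contact_force: [-0.9, 12.1, 4.2]
finger_gap: 0.0128
time_s: 28.12
ee_pos: [0.5652, -0.1094, 0.1411]
tool_rot: [-1.518, 1.564, 1.756]
contact_force: [-1.3, 11.1, 3.3]
finger_gap: 0.0127
time_s: 28.53
ee_pos: [0.5652, -0.1094, 0.1411]
tool_rot: [-1.517, 1.564, 1.757]
contact_force: [-0.8, 10.1, 3.8]
finger_gap: 0.0132
travel along 0.11425460080774498
65 [468, 470, 470, 469, 470, 469, 471, 471, 469, 471, 459, 366, 366, 367, 363, 371, 471, 468, 471, 469, 470, 470, 470, 471, 470, 469, 461, 418, 368, 369, 370, 370, 370, 371, 371, 370, 368, 368, 371, 371, 370, 370, 368, 371, 369, 370, 370, 370, 370, 370, 370, 370, 370, 583, 587, 592, 589, 589, 589, 587, 589, 589, 589, 589, 590, 589, 587, 590, 589, 589]
100 [467, 470, 467, 469, 470, 470, 470, 469, 469, 468, 467, 468, 470, 357, 368, 461, 465, 466, 466, 468, 469, 469, 467, 469, 469, 458, 206, 390, 391, 389, 390, 392, 392, 393, 451, 638, 640, 640, 640, 639, 638, 639, 641, 639, 638, 639, 639, 637, 637, 636, 635, 634, 633, 633, 633, 633, 633, 633, 632, 631, 631, 633, 633, 630, 628, 628, 630, 630, 627, 628]
130 [467, 468, 466, 467, 466, 465, 467, 466, 465, 466, 468, 467, 366, 398, 454, 464, 461, 462, 464, 465, 465, 463, 464, 463, 333, 274, 377, 392, 389, 392, 392, 391, 392, 389, 390, 393, 389, 391, 392, 393, 393, 393, 391, 392, 392, 393, 395, 393, 393, 392, 392, 392, 391, 394, 392, 392, 390, 392, 392, 395, 392, 392, 389, 392, 391, 391, 393, 392, 394, 391]
t 28.63 pos [ 0.5651 -0.1094  0.1411] tool shift cm [ 0.01  0.07 -0.01] jaw yaw -82.42 tilt [-0.001  0.006 -1.   ] turnx -0.02 gap 0.013 F [-0.6 10.5  3.8]
```

View pics/w15.png

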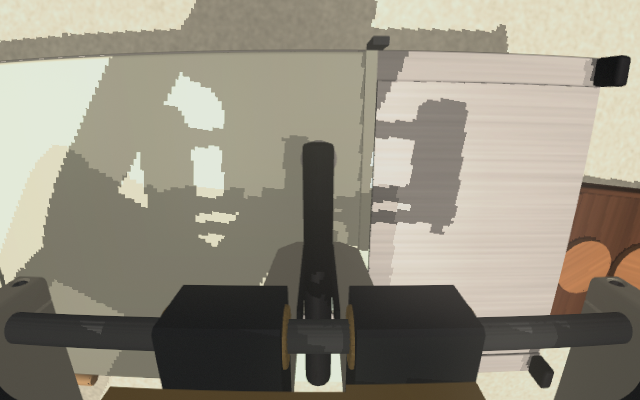

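View pics/s15.png

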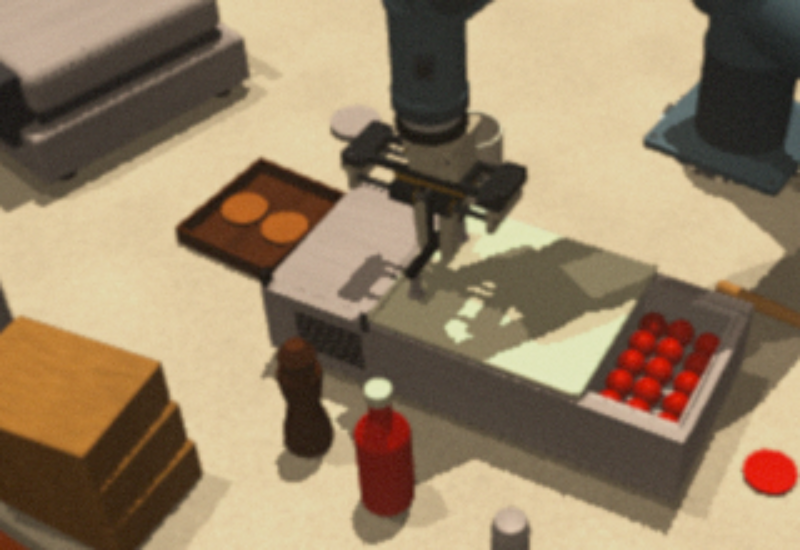

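The lid edge (u≈376) is level with the tab at (377,43), and the line is just covered. Travel is 114 mm, the pull is 10–11 N and steady, and both tokens are still in the tray. Handing in.

```bash
python3 - <<'E'
from bench import ctrl
print(ctrl.finish_job()); s=ctrl.read_state(); print(s['time_s'],s['ee_pos'],s['contact_force'],s['finger_gap'])
E
```

```text
the job is handed in; nothing more can be done
None
the job is handed in; nothing more can be done
```

I put both wooden tokens in the tray, then gripped the lid's handle, drew the lid to the mark and handed in at 28.6 s while still holding it. The hand-in reports no verdict, so these are my own last checks.

- **Tokens:** the wrist camera put them about 38 mm and 28 mm either side of the tray's centre, lying flat and let go. The arm's own release positions said about 33 mm and 34 mm, roughly 5 mm different. Both fit inside the 52 mm limit.
- **Lid:** the arm had travelled 114 mm against the 115 mm target, and the lid's edge was level with the dark tab, just covering the line. Just before the last 14 mm move, the camera measured about 13 mm left to go, against 14 mm by the arm's travel.
- **Hold:** the spring pulled steadily at about 10–11 N, and the fingers were closed on the bar at about 13 mm.
- **Other items:** nothing else on the counter looked moved in the last scene picture, and I left the red disc alone. I didn't measure those positions.

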